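# Open the fume-extraction damper to its set mark

### The arm

A 7-joint arm with a two-finger parallel gripper is mounted at the origin on the work surface. World frame = base frame: x ahead of the robot, y to its left, z up, the work surface at z = 0. Lengths are in m, angles in rad, forces in N, time in s.
With the tool pointing down it reaches from about 0.4 to 0.925 m from the base axis. Payload 5.6 kg.
Tool frame: the origin (TCP) lies between the finger pads; the fingertips stand 11 mm ahead of it and the grasp point (between the pads) lies 8 mm behind it; z points along the fingers, y is the line along which they close (so a half turn about z gives the same grasp; the last joint's range is limited). The gripper opens to 85 mm and grips with 20 to 120 N. Pads are 22 mm wide; open, the fingers measure 114 mm over their backs; the gripper's body (76 mm by 85 mm) begins 54 mm behind the grasp point. The pads swing forward as they close: fully open they stand 13 mm farther back than shut.
Start: joints at [-1.309, 0.468, -0.012, 1.603, 0.006, 1.071, -0.056], TCP at [0.195, 0.62, 0.242] pointing down, gripper open.
Joint ranges: [-2.53, 2.53], [-0.31, 2.02], [-1.57, 1.55], [0.28, 2.44], [-1.29, 4.43], [0.15, 1.84], [-2.92, 2.92]. Speed limits (rad/s): [2.57, 2.57, 3.14, 3.14, 3.14, 3.14, 3.14].

### API

Orientations are given as a 3x3 rotation matrix whose columns are the frame's x, y, z axes.
In Python, from plant import bot, eyes gives the robot as it stands.
- The arm moves only by the tool jog_arm, never from a script. Its argument "commands" is a list of rows, each an object of numbers: "gripper": the finger opening in cm, from 0 to 8.54; "dx", "dy", "dz": the shift along the tool's x, y, z in cm; "twist": the turn about the tool's z in degrees. In form: [{"gripper": .., "dx": .., "dy": .., "dz": .., "twist": ..}, ...]. A call has 1 to 8 rows; each row is the pose to reach, as a shift and turn from the pose commanded when the call began, along the tool's axes at that moment; what a row does not reach only later rows make up. A row lasts 1/10 s, in which the tool goes at most 50 mm and 8.59 degrees, less where a joint would pass 70% of its speed; a pose out of reach is approached as far as the arm can. A call with a gripper value outside its range is refused whole. The fingers move at their own pace and stop on an object; the grip force is fixed at half the most. Time passes only in rows, so rows that repeat a pose let the fingers close. It gives the time, the measured TCP pose, the force, the opening and the grip force at its end, in the units of the state.
- bot.sense(): the state, without advancing time (a new reading comes with each control period).
- eyes.camera(name): name is "side" or "top" or "wrist"; returns a dict with "frame" (400x640x3 uint8, blue, green, red), "fx", "fy", "cx", "cy" (pixels), "k1" (the pictures are not rectified: a ray, as slopes to the right and down, at radius r is drawn at 1 + k1 r^2 times it, then the intrinsics apply), "position" and "attitude" of the camera in the world. Camera axes: x right, y down, z forward; pixel columns grow to the right and rows downward; lengths in m; the calibration is good to about 2 mm. A picture is of the moment at which its call begins. There is no depth.
- bot.job_done(): hands the job in; it is judged then, once.
The state is a dict: "time_s": time; "qpos": joint angles; "joint_vel": joint speeds; "effort": joint torques, N m; "tool_pos": TCP position; "orientation": TCP orientation; "wrist_force": force on the tool from outside, world axes, zero at the start; "moment": the same for the moment, N m; "gripper_width": finger opening in m; "gripper_force": force on a finger pad.
Only numpy, scipy, OpenCV 4.12 (cv2) and the standard library are available. Lean on these libraries where they do the work, as an engineer would, in place of code of your own. Each camera call takes 0.05 s, during which the arm holds its last target. There are 200 camera calls.

### The job

Before soldering starts, open the iris damper of the round fume-extraction inlet: push its lever round with your fingertips, from nearly shut, until the lever's arm lies midway between the two prongs of the set-mark clip on the rim, then take the hand away. Push only: do not pinch the handle between the fingers, and leave the solder reel, flux bottle, side cutters and tip cleaner where they are.

Things in the scene. Friction and masses are not known exactly. Their poses are not given: they have to be found in the camera images.
- damper: Round bare-metal iris damper fixed on the bench: flange 188 mm across, drum 164 mm (35 to 75 mm high) with scale lines on its flat top, then the control ring, 126 mm, and inlet mouth with a wire guard, 116 mm, rim 122 mm high. Origin on the vertical axis of drum and lever, at bench height. The lever side is -x: shut it points 0.8 rad clockwise of -x (from above), open 0.8 rad anticlockwise.
- damper_lever (a joint): Angle of the damper's lever about the drum's vertical axis, rad: 0 shut, 1.6 fully open, both rigid stops; it grows anticlockwise seen from above. 0.05 to 0.5 at the start. Friction holds the lever where it is left: about 3.5 N at the handle moves it slowly; no spring, and it does not coast. (Colliders: damper_lever_c0 is the clockwise half of the handle, c1 the other.)
- lever_grip (a point): Centre of the lever's handle, 128 mm from the damper's axis, 109 mm high; x axis outward along the arm, y anticlockwise, z up. The lever is a steel bar 8 mm wide (80 to 86 mm high) reaching out from the control ring over the scale; on its end stands a flat black handle, 24 mm radially, 12 mm thick along its travel, from 88 to 130 mm high. Nothing stands over the lever or in the handle's path.
- set_clip: Steel fork clamped to the drum's rim, thumbscrew outside (to 95 mm from the axis, 61 mm high). Its two prongs (5 x 23 mm), 16 mm clear between them, lie radially on the drum's top; the 8 mm lever arm passes over them untouched. Fixed, at lever angle 0.85 to 1.45. Origin on the damper's axis at bench height; x axis outward midway between the prongs: a set lever's arm points along it.
- clip_gap (a point): The point midway between the clip's two prongs, 76 mm from the damper's axis, 78 mm above the bench, on the clip's x axis.
- solder_reel: Bystander: solder reel standing on end, 66 mm across, 58 mm high, near the fully open end of the lever's swing, about 185 mm from the damper's axis. Origin under its centre.
- flux_bottle: Bystander: small brown bottle, 36 mm across, 85 mm high, behind the shut end of the lever's swing, about 190 mm from the damper's axis. Origin under its centre.
- cutters: Bystander: side cutters lying flat, 120 mm long, 12 mm high, in front of the lever's swing. Origin near the pivot, on the bench.
- tip_cleaner: Bystander: round black pot of brass wool, 72 mm across, 62 mm high, to the left. Origin under its centre.

How it is judged:
By the outcome, as a careful person would: the job done as asked, in the order asked, and still so for the second after the job is handed in, with the robot touching nothing.
It also fails if it takes over 45 s, if anything falls off the work surface, if the arm or the gripper's body presses on something with over 40 N, if the wrist force passes 120 N, or if a joint passes its speed limit or range.

## Working session

There is one attempt and no reset: what is moved stays moved. The work goes in short steps, Python scripts to look and compute and a tool call to move; the robot and the scene stay as the last step left them, time stands still between calls to the robot, and variables do not carry over. Pictures are saved under pics/ and viewed, at most 10 in all, crops included, and the job is handed in when it is done.

Besides the shell and the picture viewer there is one more tool, called after ">>>" as name(argument=value, ...) on one line, values as JSON. jog_arm: Moves the arm, as the interface text tells. Its arguments: {"type":"object","properties":{"commands":{"type":"array","items":{"type":"object","properties":{"gripper":{"type":"number"},"dx":{"type":"number"},"dy":{"type":"number"},"dz":{"type":"number"},"twist":{"type":"number"}}}}},"required":["commands"]}

```bash
mkdir -p pics; cat > h.py <<'E'
import numpy as np, cv2
from plant import bot, eyes
def snap(n,f):
    c=eyes.camera(n); cv2.imwrite(f'pics/{f}.png',c['frame']); 
    np.save(f'pics/{f}.npy',{k:v for k,v in c.items() if k!='frame'},allow_pickle=True); return c
def load(f): return np.load(f'pics/{f}.npy',allow_pickle=True).item()
def px2w(c,u,v,z):
    K=np.array([[c['fx'],0,c['cx']],[0,c['fy'],c['cy']],[0,0,1.]])
    p=cv2.undistortPoints(np.array([[[u,v]]],float),K,np.array([c['k1'],0,0,0,0.]))[0,0]
    d=np.array(c['attitude'])@[p[0],p[1],1]; o=np.array(c['position'])
    return (o+d*(z-o[2])/d[2]).round(4)
def w2px(c,P):
    K=np.array([[c['fx'],0,c['cx']],[0,c['fy'],c['cy']],[0,0,1.]])
    R=np.array(c['attitude']).T
    return cv2.projectPoints(np.atleast_2d(np.array(P,float)),cv2.Rodrigues(R)[0],-R@np.array(c['position']),K,np.array([c['k1'],0,0,0,0.]))[0][:,0]
E
python3 - <<'E'
from h import *
for n in ['top','side']:
    c=snap(n,n+'1'); print(n,c['position'],np.round(c['attitude'],3).tolist(),c['fx'],c['k1'])
s=bot.sense(); print(s['time_s'],s['tool_pos'],np.round(s['orientation'],3).tolist(),s['gripper_width'])
E
```

```text
top [0.35193638 0.10654067 1.38079424] [[-0.004, -0.985, 0.171], [-1.0, 0.005, 0.009], [-0.01, -0.171, -0.985]] 490.02064068752725 -0.15440081195221636
side [ 0.38134226 -0.54052885  0.85833199] [[0.962, -0.19, 0.196], [-0.272, -0.713, 0.646], [0.017, -0.674, -0.738]] 463.60194252815853 -0.03852386535716047
0.1 [0.19497488 0.61956034 0.2414253 ] [[-0.954, 0.3, -0.0], [0.3, 0.954, -0.002], [-0.0, -0.002, -1.0]] 0.0855248033570532
```

View pics/top1.png

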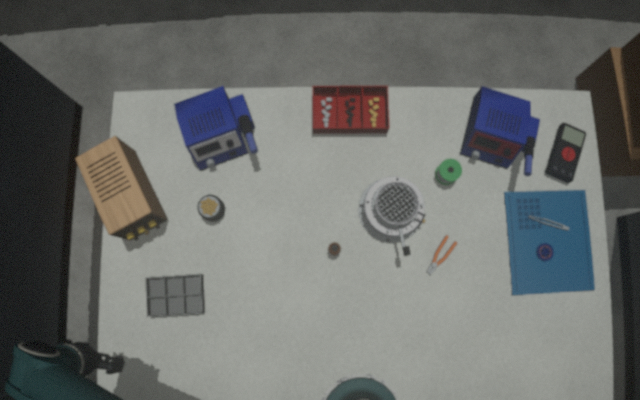

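View pics/side1.png

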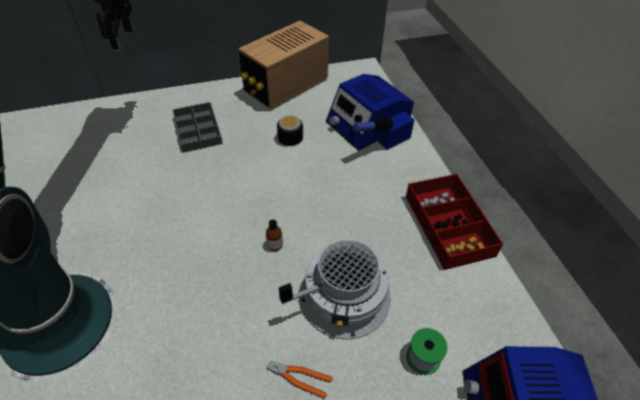

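The top view shows the damper near (393,208), the bottle at (334,250), the reel at (449,171), the cutters at (441,255) and the tip cleaner at (209,208). In the side view the handle is at (286,293) and the clip near (340,320). I'll zoom in on both.

```bash
python3 - <<'E'
import cv2,numpy as np
a=cv2.imread('pics/top1.png')[160:280,340:480]; b=cv2.imread('pics/side1.png')[225:350,260:410]
a=cv2.resize(a,(560,480),interpolation=cv2.INTER_CUBIC); cv2.imwrite('pics/topc.png',a)
cv2.imwrite('pics/sidec.png',cv2.resize(b,(720,600),interpolation=cv2.INTER_CUBIC))
E
```

```text
(no output)
```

View pics/topc.png

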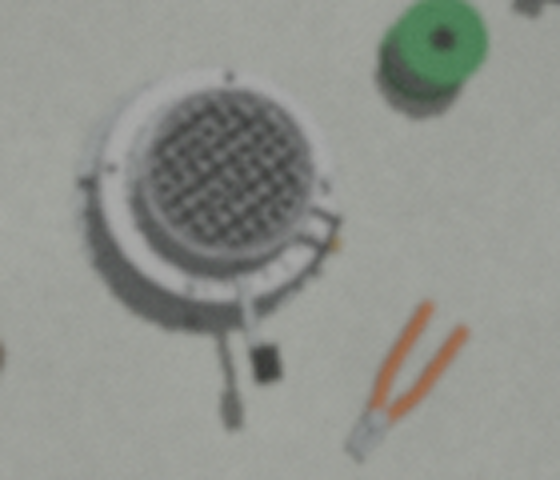

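View pics/sidec.png

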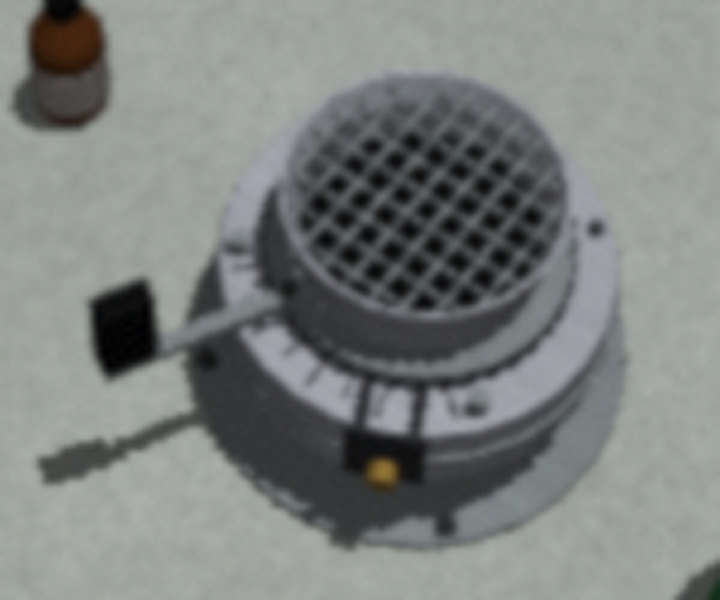

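The side crop shows the mouth rim ellipse spanning x 280–568 and y 70–315, with the handle at (122,325). The prongs run (370,378)-(360,432) and (418,388)-(414,435). In the top crop the mouth is centred at (232,170), the handle is at (265,362), and the prongs are near (322,215) and (312,243).

```bash
python3 - <<'E'
from h import *
t=load('top1'); s=load('side1')
T=lambda u,v,z: px2w(t,u/4+340-.4,v/4+160-.4,z)
S=lambda u,v,z: px2w(s,u/4.8+260-.4,v/4.8+225-.4,z)
print('axis top',T(232,170,.122),'side',S(424,192,.122))
print('rim side', [S(*p,.122) for p in [(280,185),(568,190),(424,70),(424,315)]])
print('handle top',T(265,362,.109),'side',S(124,328,.109))
print('arm side', S(160,347,.086),S(270,300,.086), 'top',T(252,330,.086),T(241,290,.086))
print('prongs side',S(370,380,.079),S(360,432,.079),S(418,388,.079),S(414,435,.079))
print('prongs top',T(322,215,.079),T(312,243,.079))
print('reel',T(440,38,.058),'bottle',px2w(t,334,248,.085),'cutters',T(380,405,.01))
# fit axis: drum/mouth via both
A=(T(232,170,.122)[:2]+S(424,192,.122)[:2])/2; print(A)
for n,p in [('hT',T(265,362,.109)),('hS',S(124,328,.109)),('gapS',S(391,408,.079)),('gapT',T(317,229,.079)),('thumb',S(382,472,.061)),]:
    d=p[:2]-A; print(n,np.hypot(*d),'lever ang',np.arctan2(-d[1],-d[0])+.8)
E
```

```text
axis top [ 0.5723 -0.0947  0.122 ] side [ 0.5703 -0.0962  0.122 ]
rim side [array([ 0.5169, -0.0783,  0.122 ]), array([ 0.625 , -0.1102,  0.122 ]), array([ 0.5884, -0.0404,  0.122 ]), array([ 0.5536, -0.1479,  0.122 ])]
handle top [ 0.4476 -0.1147  0.109 ] side [ 0.4453 -0.1164  0.109 ]
arm side [ 0.4589 -0.1151  0.086 ] [ 0.5055 -0.1063  0.086 ] top [ 0.4707 -0.1106  0.086 ] [ 0.4975 -0.104   0.086 ]
prongs side [ 0.5346 -0.1466  0.079 ] [ 0.5246 -0.1665  0.079 ] [ 0.5515 -0.1547  0.079 ] [ 0.544  -0.1732  0.079 ]
prongs top [ 0.5487 -0.1619  0.079 ] [ 0.5297 -0.1543  0.079 ]
reel [ 0.6766 -0.2552  0.058 ] bottle [0.4564 0.0719 0.085 ] cutters [ 0.424  -0.2126  0.01  ]
[ 0.5713  -0.09545]
hT 0.125188867316547 lever ang 0.9543801659720844
hS 0.12772980270868664 lever ang 0.9647625522005323
gapS 0.07231446950645491 lever ang 1.9062210742753902
gapT 0.07039483290696838 lever ang 1.8973015138561
thumb 0.0901585963732799 lever ang 1.9098768856287516
```

```bash
cat >> h.py <<'E'
A=np.array([.5713,-.0955])
def row(x,y,z,ang,p0=None,R=None):
    s=bot.sense(); p0=np.array(s['tool_pos']) if p0 is None else p0; R=np.array(s['orientation']) if R is None else R
    d=R.T@(np.array([x,y,z])-p0)*100
    tw=-(ang-np.degrees(np.arctan2(R[1,0],R[0,0]))); tw=(tw+180)%360-180
    return d.round(2).tolist()+[round(tw,1)]
def push(phi,back,z,r=.128):
    """phi: lever direction (rad beyond world -x, ccw); back: TCP distance behind handle centre; tool x anti-tangent"""
    f=np.pi+phi; p=A+r*np.array([np.cos(f),np.sin(f)])-back*np.array([-np.sin(f),np.cos(f)])
    return row(p[0],p[1],z,np.degrees(f)-90)
E
python3 - <<'E'
from h import *
print(row(.45,.30,.20,99.2)); print(push(.16,.045,.18))
E
```

```text
[-33.92, -22.82, 4.18, np.float64(63.3)]
[-43.9, -58.62, 6.24, np.float64(63.4)]
```

>>> jog_arm(commands=[{"gripper":0,"dx":-4.2,"dy":-2.8,"dz":0.5,"twist":8},{"gripper":0,"dx":-8.4,"dy":-5.6,"dz":1,"twist":16},{"gripper":0,"dx":-12.6,"dy":-8.4,"dz":1.5,"twist":24},{"gripper":0,"dx":-16.8,"dy":-11.2,"dz":2,"twist":32},{"gripper":0,"dx":-21,"dy":-14,"dz":2.5,"twist":40},{"gripper":0,"dx":-25.2,"dy":-16.8,"dz":3,"twist":48},{"gripper":0,"dx":-29.5,"dy":-19.8,"dz":3.6,"twist":56},{"gripper":0,"dx":-33.9,"dy":-22.8,"dz":4.2,"twist":63.4}])

```text
time_s: 0.9
tool_pos: [0.4442, 0.3074, 0.2013]
orientation: [[-0.153, 0.988, -0.0], [0.988, 0.153, 0.0], [0.0, -0.0, -1.0]]
wrist_force: [1.3, 0.3, -0.4]
gripper_width: 0.0003
gripper_force: 0.0
```

```bash
python3 - <<'E'
from h import *
s=bot.sense();print(s['time_s'],s['tool_pos'],s['gripper_width'],s['wrist_force'],np.round(s['qpos'],2)); print(push(.16,.045,.18),push(.16,.045,.109))
E
```

```text
0.9 [0.44421805 0.30735427 0.20126872] 0.00031676146587682766 [ 1.28066766  0.32135736 -0.36812063] [-0.94  0.34  0.33  1.93 -0.14  0.9  -0.39]
[-37.33, -6.45, 2.12, np.float64(-0.3)] [-37.34, -6.45, 9.22, np.float64(-0.3)]
```

>>> jog_arm(commands=[{"gripper":0,"dx":-4.5,"dy":-0.8,"dz":0.3},{"gripper":0,"dx":-9,"dy":-1.6,"dz":0.6},{"gripper":0,"dx":-13.5,"dy":-2.4,"dz":0.9},{"gripper":0,"dx":-18,"dy":-3.2,"dz":1.2},{"gripper":0,"dx":-22.5,"dy":-4,"dz":1.5},{"gripper":0,"dx":-27,"dy":-4.8,"dz":1.8},{"gripper":0,"dx":-31.5,"dy":-5.6,"dz":2.1},{"gripper":0,"dx":-36,"dy":-6.4,"dz":2.1}])

```text
invalid input at $.commands[0]: expected keys gripper, dx, dy, dz, twist
```

>>> jog_arm(commands=[{"gripper":0},{"gripper":0}])

```text
invalid input at $.commands[0]: expected keys gripper, dx, dy, dz, twist
```

```bash
python3 - <<'E'
from h import *
s=bot.sense();print(s['time_s'],s['tool_pos'],s['gripper_width'],s['wrist_force']); print(push(.16,.035,.109))
c=snap('side','side2'); b=c['frame'][225:350,240:390]
cv2.imwrite('pics/side2c.png',cv2.resize(b,(720,600),interpolation=cv2.INTER_CUBIC))
E
```

```text
0.9 [0.44421805 0.30735427 0.20126872] 0.00031676146587682766 [ 1.28066766  0.32135736 -0.36812063]
[-38.34, -6.44, 9.22, np.float64(-0.3)]
```

View pics/side2c.png

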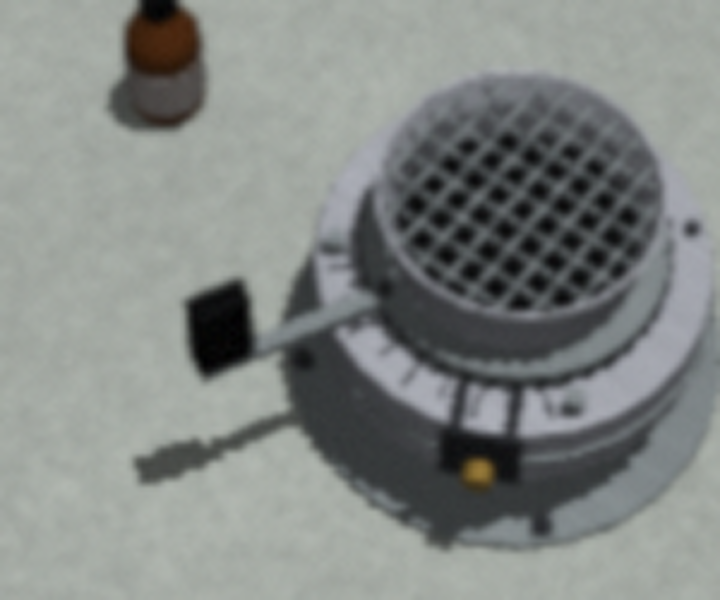

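The moves were refused because every row needs all its keys. The picture shows the scene unchanged, with the handle at crop (220,330). I'll resend with complete rows.

>>> jog_arm(commands=[{"gripper":0,"dx":-4.5,"dy":-0.8,"dz":0.3,"twist":0},{"gripper":0,"dx":-9,"dy":-1.6,"dz":0.6,"twist":0},{"gripper":0,"dx":-13.5,"dy":-2.4,"dz":0.9,"twist":0},{"gripper":0,"dx":-18,"dy":-3.2,"dz":1.2,"twist":0},{"gripper":0,"dx":-22.5,"dy":-4,"dz":1.5,"twist":0},{"gripper":0,"dx":-27,"dy":-4.8,"dz":1.8,"twist":0},{"gripper":0,"dx":-31.5,"dy":-5.6,"dz":2.1,"twist":0},{"gripper":0,"dx":-36,"dy":-6.4,"dz":2.1,"twist":0}])

```text
time_s: 1.75
tool_pos: [0.4367, -0.0579, 0.1802]
orientation: [[-0.16, 0.987, -0.001], [0.987, 0.16, 0.0], [0.0, -0.0, -1.0]]
wrist_force: [1.0, -0.6, 0.2]
gripper_width: -0.0001
gripper_force: 0.0
```

>>> jog_arm(commands=[{"gripper":0,"dx":0,"dy":0,"dz":0,"twist":0},{"gripper":0,"dx":0,"dy":0,"dz":0,"twist":0}])

```text
time_s: 1.95
tool_pos: [0.4372, -0.057, 0.1804]
orientation: [[-0.156, 0.988, -0.0], [0.988, 0.156, 0.0], [0.0, -0.0, -1.0]]
wrist_force: [0.9, 0.9, -0.4]
gripper_width: -0.0003
gripper_force: 0.0
```

```bash
python3 - <<'E'
from h import *
s=bot.sense();print(s['time_s'],s['tool_pos'],s['gripper_width'],s['wrist_force']); print(push(.16,.035,.109))
E
```

```text
1.95 [ 0.43719053 -0.05704837  0.18041663] -0.0003200107497408184 [ 0.85534301  0.88051207 -0.41764867]
[-2.43, -0.16, 7.14, np.float64(-0.2)]
```

>>> jog_arm(commands=[{"gripper":0,"dx":0,"dy":-0.1,"dz":3.5,"twist":0},{"gripper":0,"dx":0,"dy":-0.1,"dz":7.1,"twist":0},{"gripper":0,"dx":-1.5,"dy":-0.1,"dz":7.1,"twist":0},{"gripper":0,"dx":-3,"dy":-0.1,"dz":7.1,"twist":0},{"gripper":0,"dx":-3.5,"dy":-0.1,"dz":7.1,"twist":0},{"gripper":0,"dx":-3.5,"dy":-0.1,"dz":7.1,"twist":0}])

```text
time_s: 2.55
tool_pos: [0.4423, -0.0904, 0.1095]
orientation: [[-0.16, 0.987, 0.0], [0.987, 0.16, 0.0], [0.0, 0.0, -1.0]]
wrist_force: [1.4, 0.1, 0.6]
gripper_width: -0.0002
gripper_force: 0.0
```

```bash
python3 - <<'E'
from h import *
s=bot.sense();print(s['time_s'],s['tool_pos'],s['gripper_width'],s['wrist_force']); print(push(.16,.017,.109))
c=snap('side','side3'); b=c['frame'][225:350,240:390]
cv2.imwrite('pics/side3c.png',cv2.resize(b,(720,600),interpolation=cv2.INTER_CUBIC))
E
```

```text
2.55 [ 0.4422524  -0.09035843  0.10945079] -0.00019536519086255053 [1.42065637 0.06100617 0.58250728]
[-0.86, -0.14, 0.04, np.float64(0.0)]
```

View pics/side3c.png

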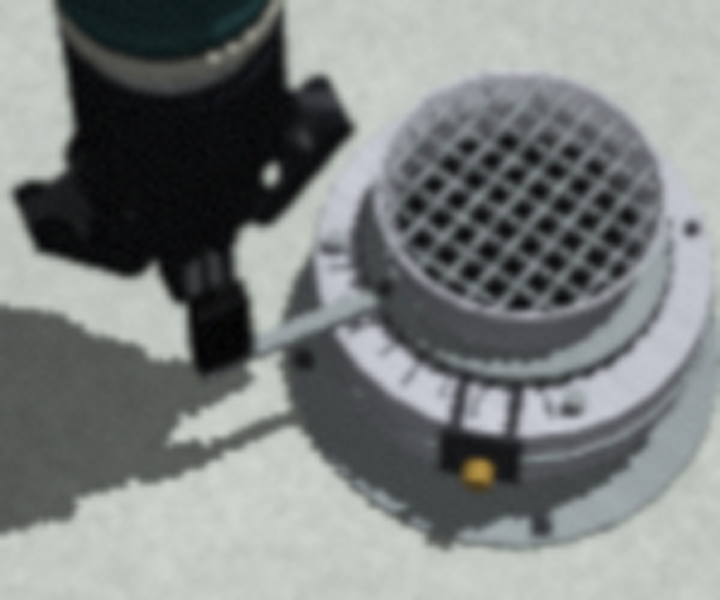

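The closed fingers stand behind the handle, which is at crop (220,330), and the knuckles are above rim height. Now the arc push.

```bash
python3 - <<'E'
from h import *
for p in np.linspace(.16,.55,8): print(push(p,.017,.109))
E
```

```text
[-0.9, -0.14, 0.05, np.float64(0.0)]
[-1.62, -0.21, 0.05, np.float64(-3.1)]
[-2.34, -0.25, 0.05, np.float64(-6.3)]
[-3.05, -0.25, 0.05, np.float64(-9.5)]
[-3.77, -0.2, 0.05, np.float64(-12.7)]
[-4.49, -0.12, 0.05, np.float64(-15.9)]
[-5.2, 0.01, 0.05, np.float64(-19.1)]
[-5.9, 0.17, 0.05, np.float64(-22.3)]
```

>>> jog_arm(commands=[{"gripper":0,"dx":-0.9,"dy":-0.15,"dz":0,"twist":0},{"gripper":0,"dx":-1.6,"dy":-0.2,"dz":0,"twist":-3},{"gripper":0,"dx":-2.35,"dy":-0.25,"dz":0,"twist":-6.3},{"gripper":0,"dx":-3.05,"dy":-0.25,"dz":0,"twist":-9.5},{"gripper":0,"dx":-3.75,"dy":-0.2,"dz":0,"twist":-12.7},{"gripper":0,"dx":-4.5,"dy":-0.1,"dz":0,"twist":-15.9},{"gripper":0,"dx":-5.2,"dy":0,"dz":0,"twist":-19.1},{"gripper":0,"dx":-5.9,"dy":0.15,"dz":0,"twist":-22.3}])

```text
time_s: 3.4
tool_pos: [0.4529, -0.1469, 0.1095]
orientation: [[-0.526, 0.851, -0.001], [0.851, 0.526, 0.003], [0.003, 0.001, -1.0]]
wrist_force: [0.3, 5.7, -0.3]
gripper_width: -0.0
gripper_force: 2.5
```

```bash
python3 - <<'E'
from h import *
for p in np.linspace(.6,.95,7): print(push(p,.017,.109))
c=snap('top','top4'); b=c['frame'][160:280,340:480]
cv2.imwrite('pics/top4c.png',cv2.resize(b,(560,480),interpolation=cv2.INTER_CUBIC))
E
```

```text
[-0.75, -0.09, 0.05, np.float64(-2.7)]
[-1.5, -0.13, 0.05, np.float64(-6.0)]
[-2.25, -0.13, 0.04, np.float64(-9.3)]
[-3.0, -0.09, 0.04, np.float64(-12.7)]
[-3.75, 0.0, 0.04, np.float64(-16.0)]
[-4.49, 0.13, 0.04, np.float64(-19.4)]
[-5.22, 0.31, 0.04, np.float64(-22.7)]
```

>>> jog_arm(commands=[{"gripper":0,"dx":-0.75,"dy":-0.1,"dz":0,"twist":-2.7},{"gripper":0,"dx":-1.5,"dy":-0.15,"dz":0,"twist":-6},{"gripper":0,"dx":-2.25,"dy":-0.15,"dz":0,"twist":-9.3},{"gripper":0,"dx":-3,"dy":-0.1,"dz":0,"twist":-12.7},{"gripper":0,"dx":-3.75,"dy":0,"dz":0,"twist":-16},{"gripper":0,"dx":-4.5,"dy":0.15,"dz":0,"twist":-19.4},{"gripper":0,"dx":-5.2,"dy":0.3,"dz":0,"twist":-22.7},{"gripper":0,"dx":-5.2,"dy":0.3,"dz":0,"twist":-22.7}])

```text
time_s: 4.25
tool_pos: [0.4824, -0.1911, 0.1094]
orientation: [[-0.811, 0.585, -0.001], [0.585, 0.811, 0.001], [0.001, 0.001, -1.0]]
wrist_force: [-0.0, 1.9, 0.4]
gripper_width: 0.0
gripper_force: 0.8
```

```bash
python3 - <<'E'
from h import *
s=bot.sense(); print(s['time_s'],s['tool_pos'],s['wrist_force'],push(.95,.017,.109))
d=np.array(s['tool_pos'][:2])-A; print(np.hypot(*d), np.arctan2(-d[1],-d[0]), np.arctan2(17,128))
c=snap('side','side5'); b=c['frame'][225:350,240:390]
cv2.imwrite('pics/side5c.png',cv2.resize(b,(720,600),interpolation=cv2.INTER_CUBIC))
E
```

```text
4.25 [ 0.48241381 -0.1911185   0.10935773] [-0.03195465  1.89816214  0.37613817] [0.03, 0.15, 0.04, np.float64(-0.3)]
0.1305513428929641 0.8218705311908076 0.13203976161463876
```

View pics/side5c.png

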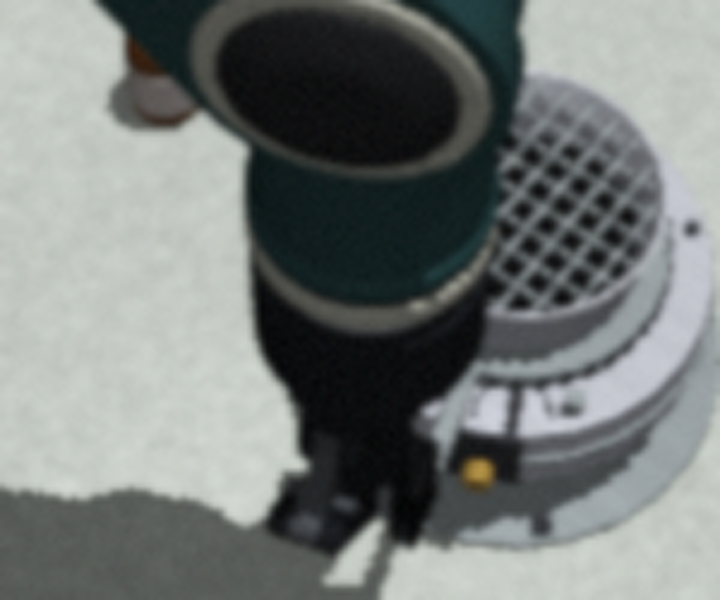

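The arm bar is now just left of the left prong, around crop (440,410), but the wrist hides it. I'll push a little further, stopping short, then back off and measure.

```bash
python3 - <<'E'
from h import *
for p in [.99,1.03,1.07]: print(push(p,.017,.109))
E
```

```text
[-0.49, 0.12, 0.03, np.float64(-2.6)]
[-1.0, 0.09, 0.03, np.float64(-4.9)]
[-1.52, 0.08, 0.03, np.float64(-7.2)]
```

>>> jog_arm(commands=[{"gripper":0,"dx":-0.5,"dy":0.1,"dz":0,"twist":-2.6},{"gripper":0,"dx":-1,"dy":0.1,"dz":0,"twist":-4.9},{"gripper":0,"dx":-1.5,"dy":0.1,"dz":0,"twist":-7.2},{"gripper":0,"dx":-1.5,"dy":0.1,"dz":0,"twist":-7.2},{"gripper":0,"dx":-1.5,"dy":0.1,"dz":0,"twist":-7.2}])

```text
time_s: 4.8
tool_pos: [0.4942, -0.2002, 0.1092]
orientation: [[-0.876, 0.482, -0.001], [0.482, 0.876, -0.0], [0.001, -0.001, -1.0]]
wrist_force: [-2.8, -0.4, -0.7]
gripper_width: 0.0004
gripper_force: 1.4
```

>>> jog_arm(commands=[{"gripper":0,"dx":3,"dy":0,"dz":0,"twist":0},{"gripper":0,"dx":6,"dy":0,"dz":-1,"twist":0},{"gripper":0,"dx":10,"dy":1,"dz":-4,"twist":0},{"gripper":0,"dx":14,"dy":2,"dz":-6,"twist":0},{"gripper":0,"dx":18,"dy":2,"dz":-6,"twist":0},{"gripper":0,"dx":18,"dy":2,"dz":-6,"twist":0}])

```text
time_s: 5.4
tool_pos: [0.3434, -0.0937, 0.1697]
orientation: [[-0.878, 0.478, 0.0], [0.478, 0.878, 0.002], [0.001, 0.002, -1.0]]
wrist_force: [0.5, -0.5, 0.5]
gripper_width: -0.0
gripper_force: 0.0
```

```bash
python3 - <<'E'
from h import *
c=snap('side','side6'); b=c['frame'][245:345,280:390]
cv2.imwrite('pics/side6c.png',cv2.resize(b,(660,600),interpolation=cv2.INTER_CUBIC))
c=snap('top','top6'); b=c['frame'][160:280,340:480]
cv2.imwrite('pics/top6c.png',cv2.resize(b,(700,600),interpolation=cv2.INTER_CUBIC))
E
```

```text
(no output)
```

View pics/side6c.png

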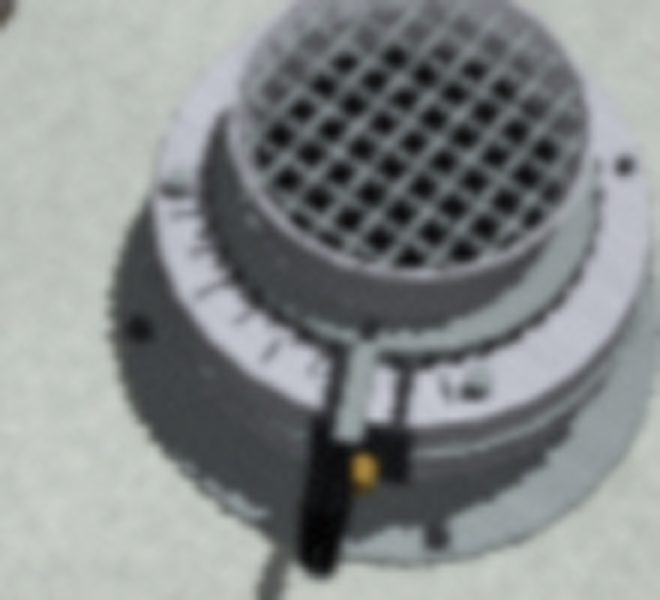

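The side view shows the arm bar running (362,345)-(346,440) between the prongs, close to the left one at about (332,400). The right prong is at about (402,400). I'll measure the angles with a polar resampling.

```bash
cat > pol.py <<'E'
from h import *
def prof(f,z,r0,r1,a0,a1):
    c=load(f); im=cv2.cvtColor(cv2.imread(f'pics/{f}.png'),cv2.COLOR_BGR2GRAY)
    ph=np.arange(a0,a1,.01); rr=np.linspace(r0,r1,12)
    P=np.array([[A[0]-r*np.cos(p),A[1]-r*np.sin(p),z] for p in ph for r in rr])
    uv=w2px(c,P).astype(np.float32).reshape(len(ph),len(rr),2)
    return ph,cv2.remap(im,uv[...,0],uv[...,1],cv2.INTER_LINEAR).mean(1)
E
python3 - <<'E'
from pol import *
for n,f,z,r0,r1 in [('prongs S','side1',.079,.068,.080),('prongs T','top1',.079,.068,.080),('arm S','side6',.086,.07,.095),('arm T','top6',.086,.07,.1),('handle S','side6',.109,.12,.136),('handle T','top6',.130,.12,.136),('handleS','side6',.130,.12,.136)]:
    ph,v=prof(f,z,r0,r1,.84,1.36); print(n,v.astype(int).tolist())
E
```

```text
prongs S [149, 148, 148, 149, 147, 143, 134, 121, 105, 89, 75, 65, 63, 68, 80, 95, 109, 119, 125, 128, 131, 135, 141, 147, 154, 159, 162, 163, 164, 164, 164, 163, 161, 157, 152, 140, 125, 108, 90, 73, 66, 67, 71, 88, 106, 120, 135, 147, 153, 158, 161, 162, 164]
prongs T [146, 145, 143, 140, 136, 131, 126, 120, 114, 109, 104, 101, 99, 100, 102, 105, 110, 116, 121, 127, 131, 135, 139, 142, 144, 146, 147, 148, 148, 147, 146, 144, 141, 137, 132, 126, 121, 116, 112, 109, 108, 109, 112, 118, 124, 131, 137, 143, 149, 153, 156, 158, 159]
arm S [145, 143, 141, 140, 139, 138, 136, 131, 122, 110, 94, 79, 64, 56, 53, 58, 70, 87, 106, 122, 134, 141, 144, 144, 143, 140, 136, 133, 131, 129, 130, 131, 130, 129, 124, 115, 104, 90, 77, 65, 65, 68, 79, 96, 111, 126, 139, 147, 153, 156, 157, 158, 158]
arm T [148, 147, 146, 145, 144, 141, 138, 136, 134, 131, 129, 127, 126, 125, 125, 126, 128, 131, 135, 138, 141, 144, 147, 149, 149, 150, 150, 149, 149, 149, 148, 147, 146, 144, 142, 140, 139, 139, 139, 140, 142, 145, 148, 151, 155, 157, 159, 161, 162, 163, 164, 164, 164]
handle S [85, 85, 87, 90, 89, 87, 84, 83, 82, 80, 77, 73, 69, 68, 67, 63, 57, 44, 30, 19, 14, 11, 10, 11, 12, 14, 17, 28, 47, 61, 70, 74, 79, 83, 89, 94, 98, 101, 105, 105, 104, 103, 103, 102, 93, 81, 70, 65, 68, 76, 90, 107, 118]
handle T [161, 161, 161, 161, 162, 162, 162, 160, 157, 152, 145, 135, 123, 111, 100, 91, 84, 78, 74, 72, 71, 71, 72, 76, 83, 94, 108, 123, 137, 147, 154, 159, 161, 162, 162, 163, 163, 162, 162, 162, 163, 163, 163, 163, 163, 163, 163, 162, 161, 161, 161, 161, 160]
handleS [68, 68, 67, 68, 68, 68, 68, 69, 69, 69, 69, 69, 70, 71, 71, 69, 64, 55, 41, 27, 20, 18, 15, 14, 15, 17, 20, 32, 52, 73, 86, 86, 78, 68, 56, 51, 49, 48, 48, 50, 56, 63, 69, 71, 72, 71, 71, 70, 71, 73, 75, 77, 80]
```

View pics/top6c.png

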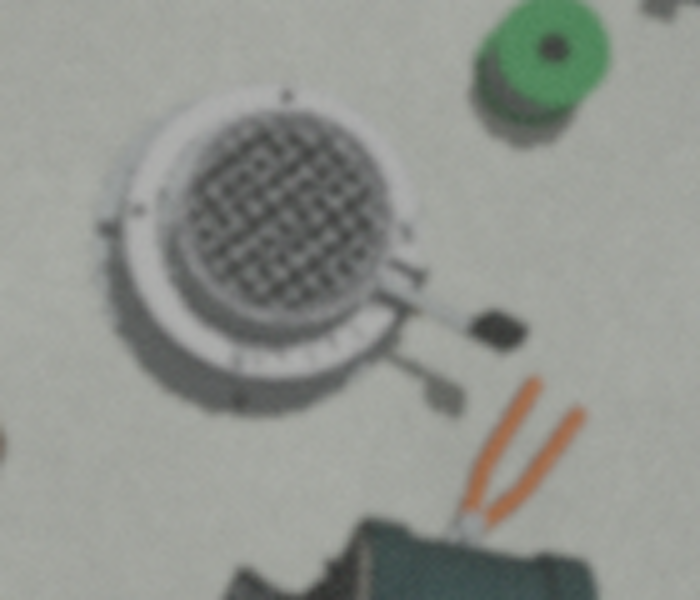

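Prong midline is at 1.102 rad and the lever at about 1.065 rad. The fingers' model angle was 1.068, so it needs another 0.037 rad. I'll return behind the handle and finish the push.

```bash
python3 - <<'E'
from h import *
for a in [(1.065,.07,.1692),(1.065,.05,.109),(1.065,.025,.109),(1.08,.017,.109),(1.0925,.017,.109),(1.105,.017,.109)]: print(push(*a))
E
```

```text
[-12.54, -2.02, 0.14, np.float64(0.3)]
[-14.52, -2.05, 6.17, np.float64(0.3)]
[-17.02, -2.06, 6.18, np.float64(0.3)]
[-18.01, -2.09, 6.18, np.float64(-0.5)]
[-18.17, -2.11, 6.18, np.float64(-1.2)]
[-18.33, -2.13, 6.18, np.float64(-2.0)]
```

>>> jog_arm(commands=[{"gripper":0,"dx":-4.5,"dy":-0.8,"dz":0,"twist":0},{"gripper":0,"dx":-9,"dy":-1.6,"dz":0,"twist":0},{"gripper":0,"dx":-12.5,"dy":-2,"dz":2,"twist":0},{"gripper":0,"dx":-13.5,"dy":-2.05,"dz":6.2,"twist":0},{"gripper":0,"dx":-15.5,"dy":-2.05,"dz":6.2,"twist":0},{"gripper":0,"dx":-17,"dy":-2.05,"dz":6.2,"twist":0},{"gripper":0,"dx":-17.5,"dy":-2.05,"dz":6.2,"twist":-0.5},{"gripper":0,"dx":-17.5,"dy":-2.05,"dz":6.2,"twist":-0.5}])

```text
time_s: 6.3
tool_pos: [0.4915, -0.1989, 0.1071]
orientation: [[-0.881, 0.473, 0.001], [0.473, 0.881, -0.001], [-0.001, -0.0, -1.0]]
wrist_force: [-0.2, 0.4, 0.2]
gripper_width: -0.0002
gripper_force: 0.0
```

```bash
python3 - <<'E'
from h import *
s=bot.sense(); print(s['tool_pos'],s['wrist_force'])
for a in [(1.08,.017,.109),(1.0925,.017,.109),(1.105,.017,.109)]: print(push(*a))
E
```

```text
[ 0.49154884 -0.19886776  0.1071442 ] [-0.21037119  0.35916703  0.18878043]
[-0.46, 0.08, -0.19, np.float64(-0.1)]
[-0.62, 0.06, -0.19, np.float64(-0.8)]
[-0.78, 0.04, -0.18, np.float64(-1.5)]
```

>>> jog_arm(commands=[{"gripper":0,"dx":-0.3,"dy":0.05,"dz":-0.2,"twist":0},{"gripper":0,"dx":-0.45,"dy":0.05,"dz":-0.2,"twist":-0.5},{"gripper":0,"dx":-0.6,"dy":0.05,"dz":-0.2,"twist":-0.8},{"gripper":0,"dx":-0.8,"dy":0.05,"dz":-0.2,"twist":-1.5},{"gripper":0,"dx":-0.8,"dy":0.05,"dz":-0.2,"twist":-1.5},{"gripper":0,"dx":-0.8,"dy":0.05,"dz":-0.2,"twist":-1.5}])

```text
time_s: 6.9
tool_pos: [0.4976, -0.2013, 0.1095]
orientation: [[-0.894, 0.449, -0.0], [0.449, 0.894, 0.0], [0.0, 0.0, -1.0]]
wrist_force: [-3.1, 1.1, 3.4]
gripper_width: 0.0006
gripper_force: 1.7
```

```bash
python3 - <<'E'
from h import *
s=bot.sense(); d=np.array(s['tool_pos'][:2])-A; print(np.hypot(*d), np.arctan2(-d[1],-d[0])+.132,s['wrist_force'],push(1.105,.017,.109))
E
```

```text
0.128945882732167 1.0941089375174395 [-3.07079273  1.07613055  3.41776948] [-0.14, -0.04, 0.05, np.float64(0.0)]
```

>>> jog_arm(commands=[{"gripper":0,"dx":-0.15,"dy":0,"dz":0,"twist":0},{"gripper":0,"dx":-0.15,"dy":0,"dz":0,"twist":0},{"gripper":0,"dx":-0.15,"dy":0,"dz":0,"twist":0},{"gripper":0,"dx":-0.15,"dy":0,"dz":0,"twist":0}])

```text
time_s: 7.3
tool_pos: [0.4991, -0.2021, 0.1094]
orientation: [[-0.894, 0.449, -0.0], [0.449, 0.894, -0.0], [0.0, -0.0, -1.0]]
wrist_force: [-3.9, 0.1, 2.7]
gripper_width: 0.0002
gripper_force: 1.8
```

>>> jog_arm(commands=[{"gripper":0,"dx":3,"dy":0,"dz":0,"twist":0},{"gripper":0,"dx":6,"dy":0,"dz":-1,"twist":0},{"gripper":0,"dx":10,"dy":1,"dz":-4,"twist":0},{"gripper":0,"dx":14,"dy":2,"dz":-6,"twist":0},{"gripper":0,"dx":18,"dy":2,"dz":-6,"twist":0},{"gripper":0,"dx":18,"dy":2,"dz":-6,"twist":0}])

```text
time_s: 7.9
tool_pos: [0.3443, -0.1011, 0.1696]
orientation: [[-0.895, 0.446, 0.0], [0.446, 0.895, 0.002], [0.001, 0.002, -1.0]]
wrist_force: [0.1, -0.4, 0.2]
gripper_width: -0.0002
gripper_force: 0.0
```

```bash
python3 - <<'E'
from pol import *
c=snap('side','side7'); b=c['frame'][245:345,280:390]
cv2.imwrite('pics/side7c.png',cv2.resize(b,(660,600),interpolation=cv2.INTER_CUBIC))
snap('top','top7')
def cen(v,ph):
    w=np.clip(v.max()*0.5+v.min()*.5-v,0,None); return (w*ph).sum()/w.sum()
for f,z in [('side',.109),('side',.12),('top',.13),('top',.12)]:
    for k in '67':
        ph,v=prof(f+k,z,.12,.136,.9,1.25); m=(ph>.95)&(ph<1.22); print(f,k,z,round(cen(v[m],ph[m]),4))
for k in '67':
    ph,v=prof('side'+k,.086,.070,.080,.94,1.3); print(v.astype(int).tolist())
E
```

```text
side 6 0.109 1.0649
side 7 0.109 1.1039
side 6 0.12 1.0676
side 7 0.12 1.1071
top 6 0.13 1.0379
top 7 0.13 1.0814
top 6 0.12 1.0547
top 7 0.12 1.0976
[101, 84, 71, 65, 67, 75, 89, 107, 124, 137, 148, 154, 156, 156, 156, 156, 157, 161, 167, 174, 181, 187, 189, 186, 182, 168, 151, 131, 108, 86, 82, 78, 89, 108, 126, 145, 165]
[105, 89, 79, 78, 86, 100, 114, 123, 129, 130, 130, 131, 136, 142, 149, 155, 157, 158, 159, 161, 163, 168, 172, 174, 173, 163, 149, 131, 108, 87, 82, 77, 89, 107, 126, 146, 166]
```

View pics/side7c.png

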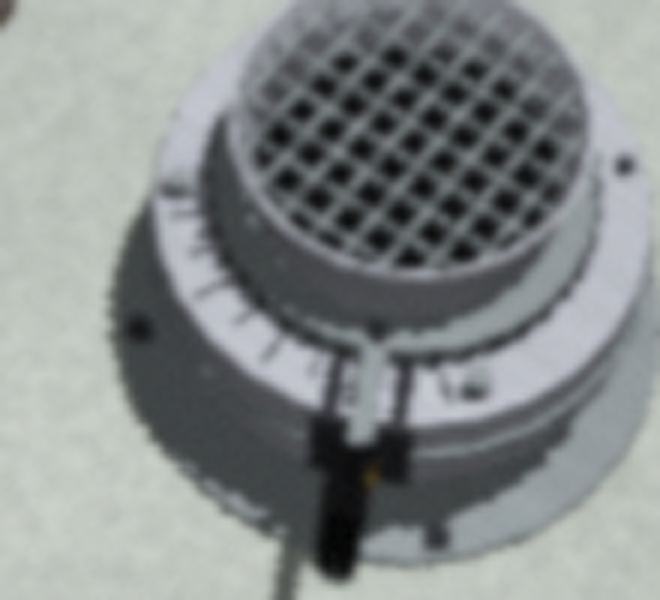

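The bar is at about (366,400), midway between the prongs at 334 and 403. The lever measures 1.10 rad against a midline of 1.102, and the hand is clear, so I'm handing in.

```bash
python3 -c "
from plant import bot
print(bot.job_done())"
```

```text
the job is handed in; nothing more can be done
None
```

The lever was pushed open until its arm lay midway between the set-mark prongs (1.10 rad measured, 1.102 rad midline), the hand was withdrawn, and the job was handed in at about 8 s with no verdict returned.

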